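# Set the pipe prop one hole up and lay the pipe across the stands

## Task

Get the pipe ready for welding. Pull the telescopic prop up until its sprung button pops out through the next hole of the sleeve, so that its V head is level with the V head of the fixed rest beside it; then lay the loose pipe level across both V heads, with its middle between the two stands, and let go. Leave the angle iron, the drilled block and the flat offcut where they lie.

Things in the scene. Friction and masses are not known exactly. Their poses are not given: they have to be found in the camera images.
- prop: Sleeve of the telescopic prop, bolted down (place and yaw differ each time): dark upright square tube 40 x 40 mm on a 90 x 90 x 8 mm plate, open at the top, 145 mm above the table. Origin at the centre of the plate's underside, z up. Its front wall (own -x side) has three round 12 mm holes at heights 32, 77 and 122 mm. The pipe is to lie along its own y axis.
- prop_leg (a joint): How far the prop's inner tube is drawn up out of the sleeve, in m: 0, 0.045, 0.090 = button opposite the lowest, middle, top hole. It starts between the lowest and the middle hole, held by friction (about 10 N lifts it); the next hole up is the middle one. With the button out in a hole it is locked both ways, with 1 mm of play.
- prop_button (a joint): Sprung snap button in the inner tube, a 10 mm round steel pin with a domed end on the sleeve's front side. In m: about 0 = held in behind the sleeve wall (as at the start), 0.008 = popped out through a hole, 5 mm proud of the sleeve. It springs out by itself (3 to 6 N) when it comes opposite a hole.
- prop_v (a point): Centre of the V's bottom on the prop's head, 190 mm above the table + joint prop_leg. The V runs along own y (axes as body prop), 40 mm long, open upward, 45 degree flanks, 51 mm wide, 25 mm deep. Below it the head goes on as a solid web and cap down to 30 mm under this point; its flat end faces (own y = +20 and -20 mm) can be gripped from above, 40 mm apart.
- rest: Fixed rest, bolted to the table 110 to 130 mm from the prop (centre to centre, along the y axis that both share; on either side of it): the same V head on a plain square post without holes. Origin at the centre of its base plate's underside, on the table; z up; same yaw as the prop.
- rest_v (a point): Centre of the bottom of the V on the fixed rest, 234 mm above the table: the height of the prop's V when its button is out through the middle hole. Same V head as on the prop.
- pipe_center (a point): Centre of the loose pipe, a plain steel tube 42 mm in diameter and 200 mm long, about 0.45 kg (0.3 to 0.6). At the start it lies on the table on the right, this point 21 mm up. Own y is the pipe's axis; x and z turn as it rolls. Lying in a V, the axis is 30 mm above the V's bottom.
- angle_offcut: Bystander: piece of rusty angle iron, 110 mm long, 45 mm high, lying between the stands and the pipe, its length pointing away from the robot. Origin at the centre of its underside.
- block: Bystander: dark drilled steel block, 50 x 62 x 36 mm, behind the stands. Origin at the centre of its underside.
- flat_offcut: Bystander: flat-bar offcut, 62 x 40 x 6 mm, to the left of the vice. Origin at the centre of its underside.
Mind the look-alikes: they are no part of the job. There is more than one size of the part that bears pipe_center; the job needs the larger.

How it is judged:
By the outcome, as a careful person would: the job done as asked, in the order asked, and still so for the second after the job is handed in, with the robot touching nothing.
It also fails if it takes over 51 s, if anything falls off the work surface, if the arm or the gripper's body presses on something with over 40 N, if the wrist force passes 120 N, or if a joint passes its speed limit or range.

## Robot

A 6-joint arm with a two-finger parallel gripper is mounted at the origin on the work surface; the furniture and walls round the work are solid. World frame = base frame: x ahead of the robot, y to its left, z up, the work surface at z = 0. Lengths are in m, angles in rad, forces in N, time in s.
With the tool pointing down it reaches from about 0.425 to 0.95 m from the base axis. Payload 14.7 kg.
Tool frame: the origin (TCP) lies at the centre of the arm's flange, where the gripper is bolted on; the fingertips stand 173 mm ahead of it and the grasp point (between the pads) lies 155 mm ahead of it (robot.grasp_offset is the distance from the TCP to the grasp point, in m); z points along the fingers, y is the direction in which the jaws open and shut (so a half turn about z gives the same grasp; the last joint's range is limited). The gripper opens to 85 mm and grips with 20 to 120 N. Pads are 22 mm wide; open, the fingers measure 114 mm over their backs; the gripper's body (76 mm by 85 mm) begins 54 mm behind the grasp point. The pads swing forward as they close: fully open they stand 13 mm farther back than shut.
Start: joints at [-1.273, 0.48, 1.596, -0, 1.065, -0.047], TCP at [0.22, -0.612, 0.405] pointing down, gripper open.
Joint ranges: [-2.75, 2.75], [-0.82, 2.05], [0.23, 2.67], [-1.56, 4.7], [0.09, 2.69], [-2.92, 2.92]. Speed limits (rad/s): [1.89, 1.89, 2.39, 3.01, 3.01, 3.01].

## Interface

Orientations are given as [roll, pitch, yaw] about the fixed x, y, z axes, in that order (R = Rz(yaw) Ry(pitch) Rx(roll)).
In Python, from bench import robot, eyes, workorder gives the robot as it stands.
- The arm moves only by the shell command python3 -m handwheel 'ROWS'. ROWS is JSON, a list of rows, each a list of 7 numbers: the turn, a rotation vector about the tool's x, y, z normalised to -1 to 1, where 1 is 6 degrees, then the shift along the tool's x, y, z normalised to -1 to 1, where 1 is 2.5 cm, then the closure, from 0 (fully open) to 1 (shut). A call has 1 to 5 rows; each row shifts and turns the commanded pose from where the row before left it, along the tool's axes as they then stand; what a row does not reach is not made up. A row lasts 1/12 s, in which the tool goes at most 41.7 mm and 7.16 degrees, less where a joint would pass 70% of its speed; a pose out of reach is approached as far as the arm can. A call with a number of a shift or a turn outside -1 to 1 is refused whole. A call with a gripper value outside its range is refused whole. The fingers move at their own pace and stop on an object; the grip force is fixed at half the most. Time passes only in rows, so rows that do not move let the fingers close. It gives the time, the measured TCP pose, the force and the opening at its end, in the units of the state.
- robot.sense(): the state, without advancing time (a new reading comes with each control period).
- eyes.get_image(name): name is "side" or "top" or "wrist"; returns a dict with "frame" (400x640x3 uint8, red, green, blue), "intrinsics" (3x3 intrinsics, pixels), "xyz" and "rotation" of the camera in the world. Camera axes: x right, y down, z forward; pixel columns grow to the right and rows downward; lengths in m; the calibration is good to about 2 mm. The wrist camera is an equidistant fisheye: a pixel r from the principal point sees the ray r / f radians off the axis. A picture is of the moment at which its call begins. There is no depth.
- workorder.job_done(): hands the job in, once; it reports no verdict.
Trained networks look in a picture, given as the dict that the camera call returned (one of the last four; its "shot" number tells which), for a name from the list of things; names that differ only in an ending like _2 or _b are one class to them, and where a whole thing is asked for, a point or a joint stands for the part that bears it (a point fixed in the world has none). Each returns a list of dicts, best first, with "p" (0 to 1); they miss things now and then, are a little off and sometimes report something else, mostly with a low value. They report only what shows in the picture. A call takes as long as a camera call. They do not tell look-alikes from the thing itself.
- eyes.boxes_of(query, picture): "pixel" ([column, row] in pixels, amid what is visible of it).
- eyes.masks_of(query, picture): "pixels" (400x640 bool, what is visible of it) and "pixel" ([column, row] in pixels, amid what is visible of it).
- eyes.mark_of(query, picture): "pixel" ([column, row] in pixels: a listed point, or the origin of a listed thing).
The state is a dict: "time": time; "joints": joint angles; "joint_velocities": joint speeds; "tau": joint torques, N m; "tool_pos": TCP position; "tool_rot": TCP orientation; "wrist_force": force on the tool from outside, world axes, zero at the start; "wrist_torque": the same for the moment, N m; "opening": finger opening in m.
Only numpy, scipy, OpenCV 4.12 (cv2) and the standard library are available. Lean on these libraries where they do the work, as an engineer would, in place of code of your own. Each camera call takes 0.05 s, during which the arm holds its last target.

## Working session

There is one attempt and no reset: what is moved stays moved. The work goes in short steps, Python scripts to look and compute and a shell command to move; the robot and the scene stay as the last step left them, time stands still between calls to the robot, and variables do not carry over. Pictures are saved under pics/ and viewed, and the job is handed in when it is done.

```bash
ls; mkdir -p pics
python3 - <<'E'
from bench import robot, eyes, workorder
import cv2
s=robot.sense(); print(s)
for n in ["side","top","wrist"]:
    p=eyes.get_image(n); cv2.imwrite(f"pics/{n}0.png",p["frame"][:,:,::-1]); print(n,p["intrinsics"],p["xyz"],p["rotation"])
    import pickle; pickle.dump(p,open(f"{n}0.pkl","wb"))
E
```

```text
pics
{'time': 0.0, 'joints': array([-1.27259993e+00,  4.80801371e-01,  1.59688502e+00, -6.82362959e-06,
        1.06512724e+00, -4.65953528e-02]), 'joint_velocities': array([-2.95167552e-04,  1.09166215e-03,  5.54589665e-04, -7.16971695e-05,
       -6.19595821e-04,  1.18109270e-03]), 'tau': array([-2.47650249e-03, -9.50658631e+01, -4.30180585e+01, -2.26446432e-04,
        1.24673144e-02, -8.23764822e-06]), 'tool_pos': array([ 0.21965817, -0.61152966,  0.40408789]), 'tool_rot': array([-3.14037273e+00, -5.09118252e-05,  3.44795029e-01]), 'wrist_force': array([0.95907252, 0.00475439, 0.42914037]), 'wrist_torque': array([ 0.01416025,  0.02110897, -0.04565567]), 'opening': 0.08548036561304366}
side [[481.48445712   0.         312.79205995]
 [  0.         481.48445712 200.55959433]
 [  0.           0.           1.        ]] [0.36033423 1.23997652 0.98696748] [-2.14504698 -0.01622761 -3.07931813]
top [[517.52224813   0.         323.83428728]
 [  0.         517.52224813 201.51999284]
 [  0.           0.           1.        ]] [ 0.07859068 -0.00433053  1.89511254] [-2.94071847e+00 -2.66479443e-03 -1.60361994e+00]
wrist [[309.70691629   0.         316.88555898]
 [  0.         309.70691629 201.37094357]
 [  0.           0.           1.        ]] [ 0.28425178 -0.58876016  0.37344352] [ 2.86550527e+00  8.62876096e-04 -1.22558919e+00]
```

View pics/side0.png

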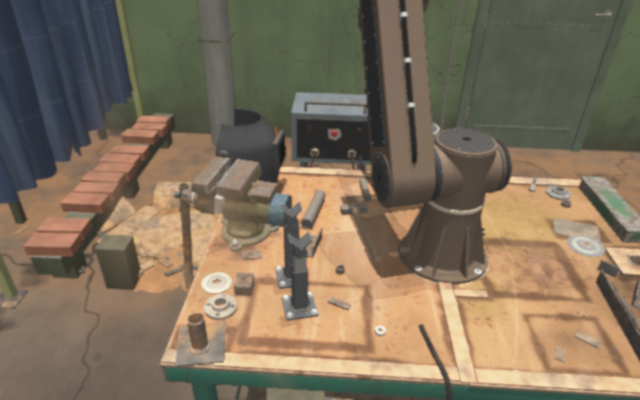

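View pics/top0.png

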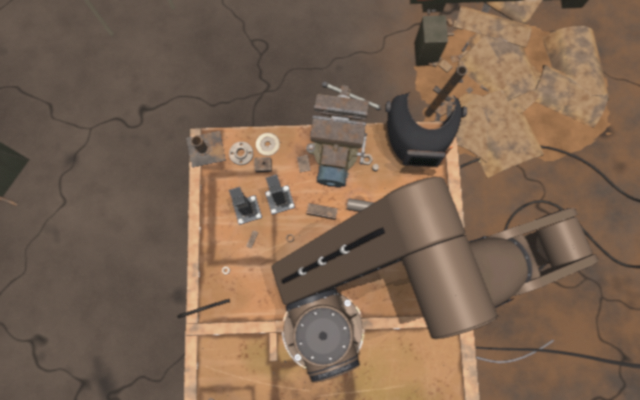

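View pics/wrist0.png

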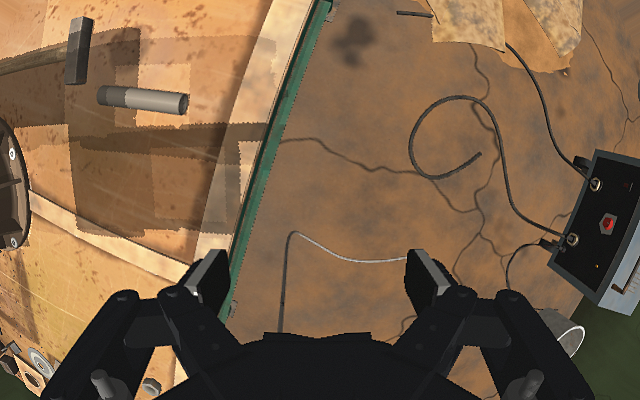

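```bash
cat > h.py <<'E'
import numpy as np, cv2, pickle
from scipy.spatial.transform import Rotation as R
from bench import robot, eyes, workorder
def Rm(r): return R.from_euler('xyz',r).as_matrix()
def ray(p,px,fish=False):
    K=p["intrinsics"]; x=(px[0]-K[0,2])/K[0,0]; y=(px[1]-K[1,2])/K[1,1]
    if fish:
        r=np.hypot(x,y); d=np.array([np.sin(r)*x/r,np.sin(r)*y/r,np.cos(r)]) if r>1e-9 else np.array([0,0,1.])
    else: d=np.array([x,y,1.]); d/=np.linalg.norm(d)
    return Rm(p["rotation"])@d
def atz(p,px,z,fish=False):
    d=ray(p,px,fish); o=np.array(p["xyz"]); return o+d*(z-o[2])/d[2]
def proj(p,X,fish=False):
    c=Rm(p["rotation"]).T@(np.array(X)-p["xyz"]); K=p["intrinsics"]
    if fish:
        t=np.arctan2(np.hypot(c[0],c[1]),c[2]); ph=np.arctan2(c[1],c[0]); u=t*np.cos(ph); v=t*np.sin(ph)
    else: u,v=c[0]/c[2],c[1]/c[2]
    return np.array([K[0,0]*u+K[0,2],K[1,1]*v+K[1,2]])
def tri(obs): # (p,px,fish)
    A=np.zeros((3,3));b=np.zeros(3)
    for p,px,f in obs:
        d=ray(p,px,f);M=np.eye(3)-np.outer(d,d);A+=M;b+=M@np.array(p["xyz"])
    X=np.linalg.solve(A,b); return X
def save(p,name,crop=None,s=1):
    f=p["frame"][:,:,::-1]
    if crop: x0,y0,x1,y1=crop; f=f[y0:y1,x0:x1]
    f=cv2.resize(f,None,fx=s,fy=s,interpolation=cv2.INTER_CUBIC); cv2.imwrite("pics/"+name+".png",f)
E
python3 - <<'E'
from h import *
P={}
for n in ["side","top","wrist"]:
    P[n]=eyes.get_image(n)
save(P["side"],"s1",(200,150,400,330),4); save(P["top"],"t1",(180,120,420,290),3.3)
for n in ["side","top","wrist"]:
    for q in ["prop","prop_v","rest","rest_v","pipe_center","angle_offcut","block","flat_offcut"]:
        print(n,q,[(np.round(d["pixel"],1).tolist(),round(d["p"],2)) for d in eyes.mark_of(q,P[n])])
print(robot.sense()["time"])
E
```

```text
side prop [([297.9, 244.6], 0.79), ([300.5, 310.4], 0.64)]
side prop_v [([297.9, 244.6], 0.79), ([300.5, 310.4], 0.64)]
side rest [([292.0, 279.3], 0.73), ([290.2, 212.8], 0.61), ([244.9, 287.0], 0.27)]
side rest_v [([292.0, 279.3], 0.73), ([290.2, 212.8], 0.61), ([244.9, 287.0], 0.27)]
side pipe_center [([312.9, 207.7], 0.92), ([363.9, 189.3], 0.43)]
side angle_offcut [([312.3, 246.4], 0.72)]
side block [([246.8, 288.7], 0.98)]
side flat_offcut [([250.8, 255.4], 0.67)]
top prop [([234.0, 196.5], 0.84), ([247.7, 209.5], 0.79)]
top prop_v [([234.0, 196.5], 0.84), ([247.7, 209.5], 0.79)]
top rest [([278.8, 202.6], 0.9), ([274.3, 184.3], 0.84)]
top rest_v [([278.8, 202.6], 0.9), ([274.3, 184.3], 0.84)]
top pipe_center [([374.6, 208.8], 0.72), ([307.3, 161.1], 0.59)]
top angle_offcut [([321.5, 208.7], 0.84)]
top block [([264.8, 167.0], 0.66), ([238.3, 196.8], 0.47)]
top flat_offcut [([305.9, 162.2], 0.47)]
wrist prop []
wrist prop_v []
wrist rest []
wrist rest_v []
wrist pipe_center [([139.1, 96.7], 0.69)]
wrist angle_offcut []
wrist block []
wrist flat_offcut []
1.5
```

View pics/s1.png

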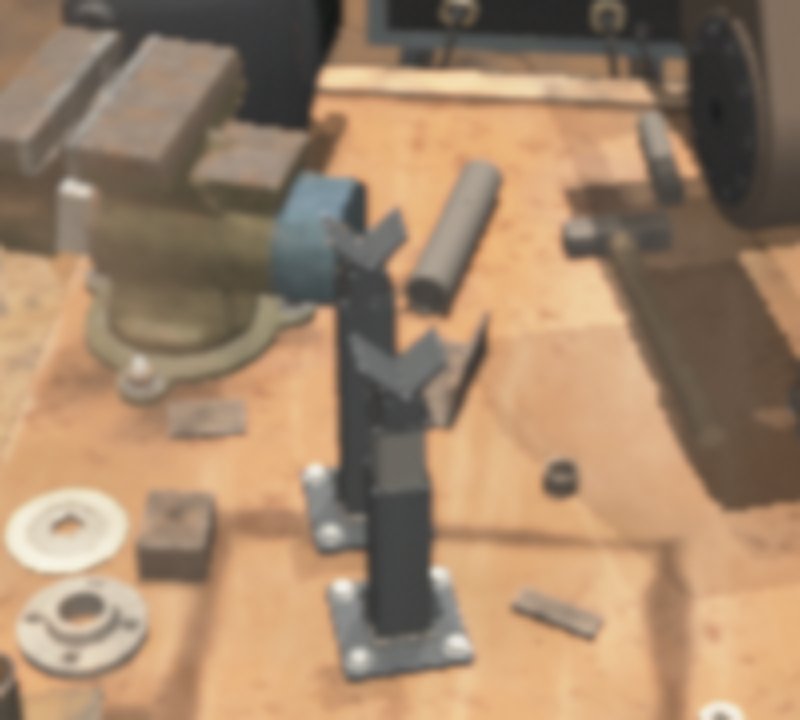

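View pics/t1.png

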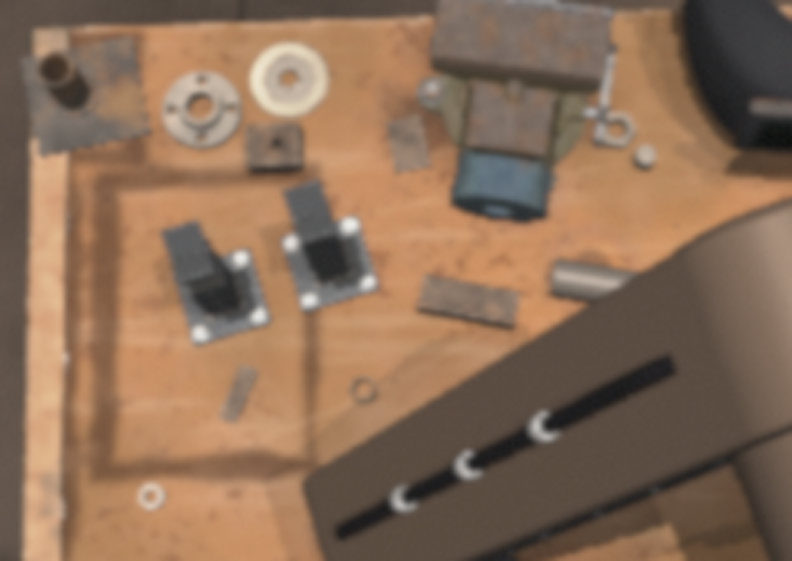

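Run:
```python
from h import *
P={n:pickle.load(open(n+"0.pkl","rb")) for n in ["side","top","wrist"]}
S,T,W=P["side"],P["top"],P["wrist"]
print("prop base S",atz(S,(300.5,310.4),0),"T",atz(T,(247.7,209.5),0),"tri",tri([(S,(300.5,310.4),0),(T,(247.7,209.5),0)]))
print("prop v",tri([(S,(297.9,244.6),0),(T,(234,196.5),0)]))
print("rest base S",atz(S,(292,279.3),0),"T",atz(T,(278.8,202.6),0),"tri",tri([(S,(292,279.3),0),(T,(278.8,202.6),0)]))
print("rest v",atz(S,(290.2,212.8),.234),atz(T,(274.3,184.3),.234),tri([(S,(290.2,212.8),0),(T,(274.3,184.3),0)]))
print("pipe S",atz(S,(312.9,207.7),.021),"T",atz(T,(374.6,208.8),.021),"W",atz(W,(139.1,96.7),.021,1))
print("other pipe S",atz(S,(363.9,189.3),.015))
for e in [(98,92),(188,103),(100,105),(186,113)]: print("W",e,atz(W,e,.021,1))
print("angle T",atz(T,(321.5,208.7),0))
```

```text
prop base S [4.38368024e-01 2.82031798e-01 1.11022302e-16] T [0.44294245 0.26232098 0.        ] tri [ 0.44289415  0.26491874 -0.01673813]
prop v [0.44530783 0.27538714 0.22641368]
rest base S [0.47451213 0.15710062 0.        ] T [0.46541615 0.1461905  0.        ] tri [ 0.47167097  0.14678576 -0.01045726]
rest v [0.47899186 0.14518228 0.234     ] [0.4796817  0.14147854 0.234     ] [0.47978838 0.14169321 0.23171567]
pipe S [ 0.43427562 -0.20399638  0.021     ] T [ 0.42641987 -0.20797574  0.021     ] W [ 0.24309214 -0.36620363  0.021     ]
other pipe S [ 0.24602605 -0.35789614  0.015     ]
W (98, 92) [ 0.23423026 -0.2945423   0.021     ]
W (188, 103) [ 0.25257611 -0.43726542  0.021     ]
W (100, 105) [ 0.21804233 -0.30374693  0.021     ]
W (186, 113) [ 0.24038048 -0.43841366  0.021     ]
angle T [ 0.43709212 -0.0124515   0.        ]
```

```bash
python3 -m handwheel '[[0,0,0,0.95,-0.8,-0.3,0],[0,0,0,0.95,-0.8,-0.3,0],[0,0,0,0.95,-0.8,-0.3,0],[0,0,0,0.95,-0.8,-0.3,0],[0,0,0,0.95,-0.8,-0.3,0]]'; python3 -m handwheel '[[0,0,0,0.95,-0.8,-0.3,0],[0,0,0,0.95,-0.8,-0.3,0],[0,0,0,0.95,-0.8,-0.3,0],[0,0,0,0.95,-0.8,-0.3,0],[0,0,0,0.95,-0.8,-0.3,0]]'
python3 - <<'E'
from h import *
p=eyes.get_image("wrist"); save(p,"w1"); pickle.dump(p,open("w1.pkl","wb"))
for q in ["pipe_center","angle_offcut"]:
    print(q,[(np.round(d["pixel"],1).tolist(),round(d["p"],2),atz(p,d["pixel"],.021,1)) for d in eyes.mark_of(q,p)])
for d in eyes.masks_of("pipe_center",p):
    ys,xs=np.nonzero(d["pixels"]); r=cv2.minAreaRect(np.c_[xs,ys].astype(np.float32)); print(d["p"],len(xs),r)
E
```

```text
time: 1.92
tool_pos: [0.2981, -0.4762, 0.4425]
tool_rot: [3.142, -0.0, 0.344]
wrist_force: [1.6, -1.4, 0.6]
opening: 0.0852
time: 2.33
tool_pos: [0.3761, -0.3418, 0.4802]
tool_rot: [3.141, -0.0, 0.345]
wrist_force: [-0.1, 0.0, 0.2]
opening: 0.0854
pipe_center [([299.8, 248.8], 0.94, array([ 0.24741132, -0.36122723,  0.021     ])), ([236.1, 96.8], 0.6, array([ 0.43078592, -0.20350905,  0.021     ]))]
angle_offcut [([137.0, 72.4], 0.87, array([ 0.42629424, -0.03262943,  0.021     ]))]
0.77 4002 ((237.0477294921875, 98.34217834472656), (139.30160522460938, 30.218868255615234), 28.92642593383789)
0.68 1519 ((299.3653869628906, 251.17308044433594), (87.0755615234375, 18.631032943725586), 11.309932708740234)
```

View pics/w1.png

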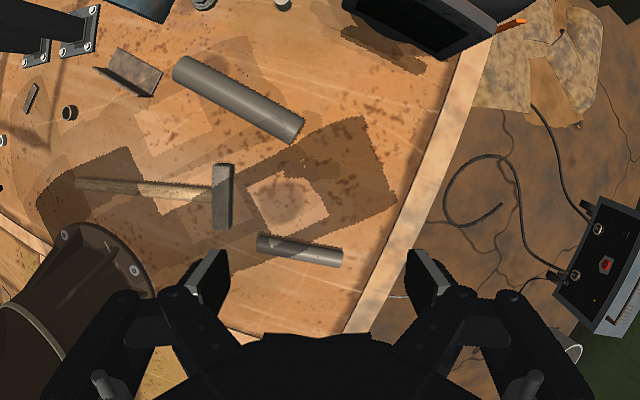

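```bash
python3 -m handwheel '[[0,0,0,0.78,-0.95,-0.1,0],[0,0,0,0.78,-0.95,-0.1,0],[0,0,0,0.78,-0.95,-0.1,0],[0,0,0,0.78,-0.95,-0.1,0],[0,0,0,0.78,-0.95,-0.1,0]]'; python3 -m handwheel '[[0,0,0,0.78,-0.95,-0.1,0],[0,0,0,0.78,-0.95,-0.1,0],[0,0,0,0.78,-0.95,-0.1,0],[0,0,0,0.78,-0.95,-0.1,0],[0,0,0,0.78,-0.95,-0.1,0]]'
python3 - <<'E'
from h import *
p=eyes.get_image("wrist"); save(p,"w2"); pickle.dump(p,open("w2.pkl","wb"))
for q,z in [("pipe_center",.021),("prop_v",.215),("rest_v",.234)]:
    print(q,[(np.round(d["pixel"],1).tolist(),round(d["p"],2),atz(p,d["pixel"],z,1)) for d in eyes.mark_of(q,p)])
E
python3 -m handwheel '[[0,0,0,0.18,-0.95,0,0],[0,0,0,0.18,-0.95,0,0],[0,0,0,0.18,-0.95,0,0],[0,0,0,0.18,-0.95,0,0]]'
python3 -m handwheel '[[0,0,0,0.18,-0.95,0,0],[0,0,0,0.18,-0.95,0,0],[0,0,0,0.18,-0.95,0,0],[0,0,0,0.18,-0.95,0,0]]'
python3 - <<'E'
from h import *
p=eyes.get_image("wrist"); save(p,"w3"); pickle.dump(p,open("w3.pkl","wb"))
for q,z in [("pipe_center",.021),("prop",0),("prop_v",.215),("rest_v",.234)]:
    print(q,[(np.round(d["pixel"],1).tolist(),round(d["p"],2),atz(p,d["pixel"],z,1)) for d in eyes.mark_of(q,p)])
E
```

```text
time: 2.95
tool_pos: [0.4272, -0.1983, 0.492]
tool_rot: [-3.141, 0.0, 0.343]
wrist_force: [1.4, -0.1, 0.0]
opening: 0.0849
time: 3.37
tool_pos: [0.4792, -0.0534, 0.5046]
tool_rot: [3.141, 0.0, 0.343]
wrist_force: [0.7, -0.5, -0.5]
opening: 0.0853
pipe_center [([396.2, 224.0], 0.66, array([ 0.43023798, -0.20560485,  0.021     ]))]
prop_v [([36.5, 139.3], 0.73, array([0.43577824, 0.27420632, 0.215     ]))]
rest_v [([197.0, 120.8], 0.7, array([0.51074695, 0.05978983, 0.234     ])), ([109.4, 132.6], 0.6, array([0.47743811, 0.14441188, 0.234     ])), ([281.0, 185.2], 0.3, array([ 0.48278828, -0.02229442,  0.234     ]))]
time: 3.9
tool_pos: [0.4635, 0.0409, 0.5044]
tool_rot: [3.141, 0.001, 0.342]
wrist_force: [0.5, 0.3, -0.2]
opening: 0.0853
time: 4.23
tool_pos: [0.4486, 0.1366, 0.5045]
tool_rot: [3.141, 0.0, 0.343]
wrist_force: [0.7, -1.0, -0.8]
opening: 0.0857
pipe_center [([491.0, 241.0], 0.91, array([ 0.42761517, -0.20213368,  0.021     ]))]
prop [([235.1, 136.6], 0.81, array([0.44261233, 0.26893882, 0.        ])), ([174.1, 160.2], 0.79, array([0.3739546, 0.3603348, 0.       ]))]
prop_v [([235.1, 136.6], 0.81, array([0.47466105, 0.21916127, 0.215     ])), ([174.1, 160.2], 0.79, array([0.43716214, 0.26907918, 0.215     ]))]
rest_v [([316.9, 166.3], 0.7, array([0.47608417, 0.14582798, 0.234     ])), ([315.1, 144.1], 0.65, array([0.49207377, 0.15301648, 0.234     ]))]
```

View pics/w2.png

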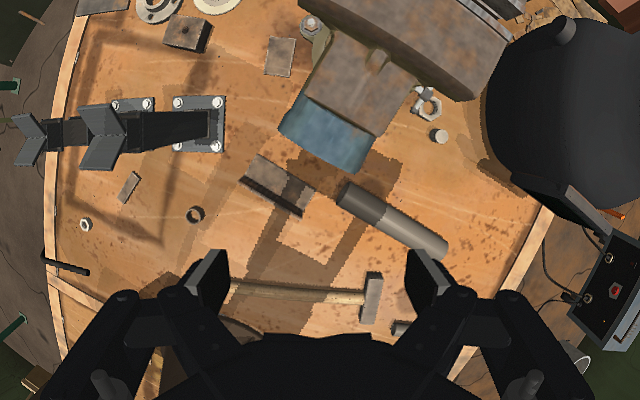

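View pics/w3.png

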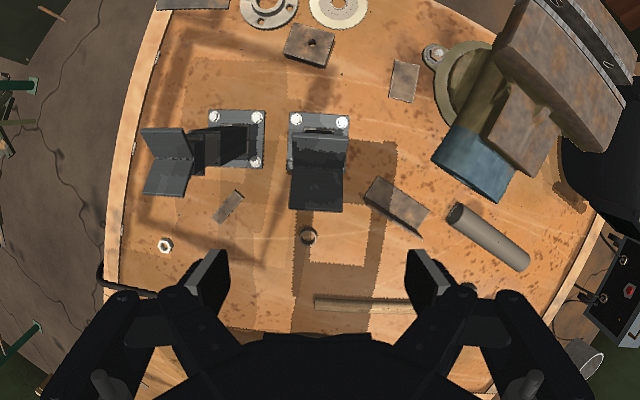

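Run:
```python
from h import *
p=pickle.load(open("w3.pkl","rb"))
save(p,"w3c",(120,90,380,230),3)
A=[atz(p,q,.012,1) for q in [(214,116),(257,117),(256,162),(297,124),(341,122)]]
for a in A: print(a)
print("yaws", [np.arctan2(*( (A[i]-A[j])[[1,0]])) for i,j in [(1,2)]], [np.arctan2(-(A[i]-A[j])[0],(A[i]-A[j])[1]) for i,j in [(0,1),(3,4),(1,3),(0,4)]])
print("prop c",(A[0]+A[2])/2)
S=pickle.load(open("side0.pkl","rb"));T=pickle.load(open("top0.pkl","rb"));w2=pickle.load(open("w2.pkl","rb"))
print(tri([(S,(297.9,244.6),0),(T,(234,196.5),0),(p,(174.1,160.2),1),(w2,(36.5,139.3),1)]))
print(tri([(S,(290.2,212.8),0),(T,(274.3,184.3),0),(p,(316.9,166.3),1),(w2,(109.4,132.6),1)]))
```

```text
[0.46466505 0.30835253 0.012     ]
[0.48299521 0.24293853 0.012     ]
[0.41743025 0.22319428 0.012     ]
[0.49196943 0.18258381 0.012     ]
[0.51672562 0.12237573 0.012     ]
yaws [np.float64(0.2925026885932804)] [np.float64(0.27321048820854105), np.float64(0.390104552646761), np.float64(0.14760985561036913), np.float64(0.27294419984177165)]
prop c [0.44104765 0.2657734  0.012     ]
[0.44223051 0.26989425 0.22213007]
[0.47809037 0.14398238 0.23413296]
```

View pics/w3c.png

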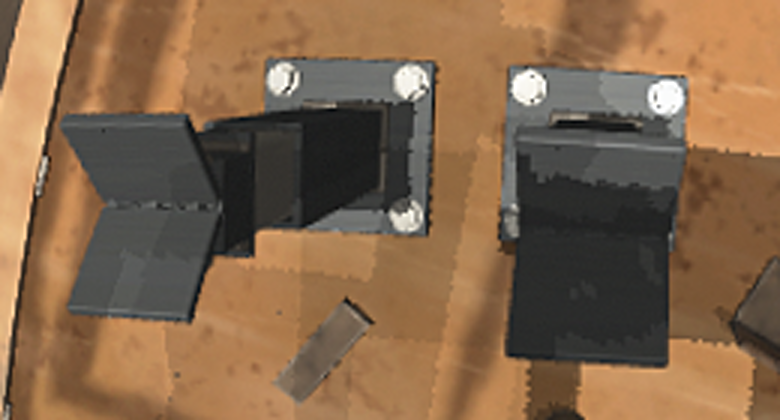

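```bash
python3 -m handwheel '[[0,0,0,0.3,-1,0.25,0],[0,0,0,0.3,-1,0.25,0],[0,0,0,0.3,-1,0.25,0],[0,0,0,0.3,-1,0.25,0],[0,0,0,0.3,-1,0.25,0]]'; python3 -m handwheel '[[0,0,0.63,0,0,0.2,0],[0,0,0,0,0,0,0]]'
python3 - <<'E'
from h import *
p=eyes.get_image("wrist"); save(p,"w4"); pickle.dump(p,open("w4.pkl","wb"))
for q,z in [("prop_v",.22),("rest_v",.234)]:
    print(q,[(np.round(d["pixel"],1).tolist(),round(d["p"],2),atz(p,d["pixel"],z,1)) for d in eyes.mark_of(q,p)])
E
```

```text
time: 4.9
tool_pos: [0.4422, 0.2671, 0.4731]
tool_rot: [3.141, -0.0, 0.343]
wrist_force: [0.6, 0.2, -0.3]
opening: 0.0853
time: 5.07
tool_pos: [0.4419, 0.2671, 0.4672]
tool_rot: [3.141, 0.002, 0.276]
wrist_force: [-0.5, -0.8, -0.4]
opening: 0.0855
prop_v [([317.1, 215.2], 0.77, array([0.43841175, 0.26525284, 0.22      ])), ([315.4, 161.5], 0.73, array([0.47638535, 0.27726451, 0.22      ]))]
rest_v [([402.3, 167.4], 0.91, array([0.49125315, 0.22015496, 0.234     ])), ([482.3, 215.6], 0.56, array([0.47596714, 0.14459043, 0.234     ]))]
```

View pics/w4.png

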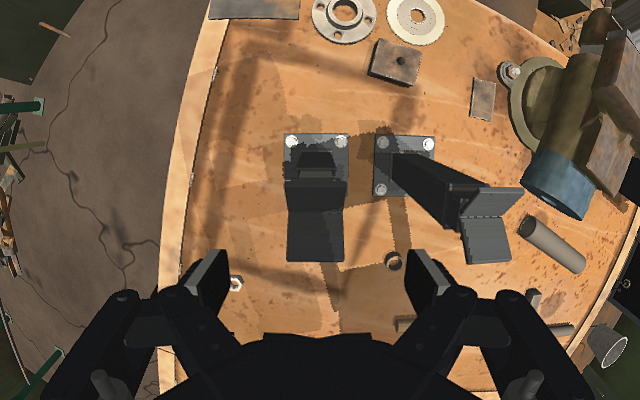

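```bash
python3 -m handwheel '[[0,0,0,0,0,1,0],[0,0,0,0,0,1,0],[0,0,0,0,0,1,0.2],[0,0,0,0,0,1,0.4]]'; python3 -m handwheel '[[0,0,0,0,0,0,0.43],[0,0,0,0,0,0,0.43],[0,0,0,0,0,0,0.43]]'
python3 - <<'E'
from h import *
p=eyes.get_image("wrist"); save(p,"w5",(200,120,440,320),3.3); pickle.dump(p,open("w5.pkl","wb"))
E
```

```text
time: 5.55
tool_pos: [0.4421, 0.2663, 0.3682]
tool_rot: [-3.141, -0.002, 0.279]
wrist_force: [1.0, 1.1, -1.8]
opening: 0.0642
time: 5.8
tool_pos: [0.4423, 0.2672, 0.3699]
tool_rot: [-3.141, -0.001, 0.279]
wrist_force: [0.8, -0.9, 0.2]
opening: 0.0485
```

View pics/w5.png

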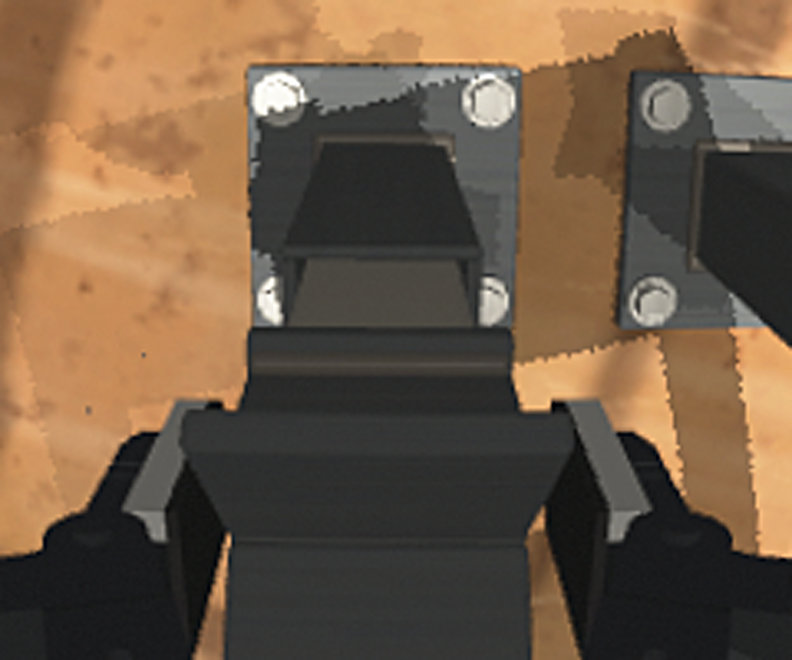

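```bash
python3 -m handwheel '[[0,0,0,0,0,0,0.55],[0,0,0,0,0,0,1],[0,0,0,0,0,0,1],[0,0,0,0,0,0,1],[0,0,0,0,0,0,1]]'
```

```text
time: 6.27
tool_pos: [0.442, 0.2681, 0.3701]
tool_rot: [-3.14, -0.003, 0.279]
wrist_force: [-1.4, 5.6, 2.6]
opening: 0.0392
```

```bash
python3 -m handwheel '[[0,0,0,0,0,-0.06,1],[0,0,0,0,0,-0.06,1],[0,0,0,0,0,-0.06,1],[0,0,0,0,0,-0.06,1]]';python3 -m handwheel '[[0,0,0,0,0,-0.06,1],[0,0,0,0,0,-0.06,1],[0,0,0,0,0,-0.06,1]]'
python3 - <<'E'
from h import *
p=eyes.get_image("side"); save(p,"s2",(240,180,360,330),4); print(eyes.mark_of("prop_v",p)[:2],eyes.mark_of("rest_v",p)[:2])
E
```

```text
time: 6.6
tool_pos: [0.442, 0.2681, 0.3754]
tool_rot: [-3.14, -0.002, 0.279]
wrist_force: [2.8, 8.3, -11.5]
opening: 0.0392
time: 6.85
tool_pos: [0.4421, 0.2681, 0.3799]
tool_rot: [-3.14, -0.003, 0.279]
wrist_force: [4.3, 8.1, -12.0]
opening: 0.0392
[{'pixel': [298.6, 240.7], 'p': 0.8}, {'pixel': [297.7, 310.4], 'p': 0.79}] [{'pixel': [290.1, 215.2], 'p': 0.8}, {'pixel': [290.4, 279.1], 'p': 0.68}]
```

View pics/s2.png

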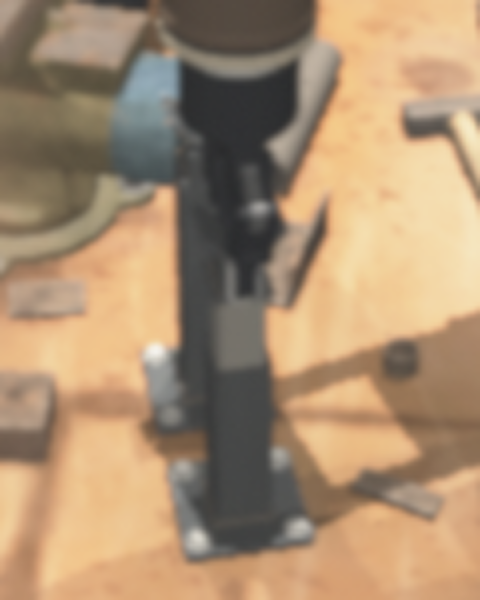

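```bash
python3 -m handwheel '[[0,0,0,0,0,-0.06,1],[0,0,0,0,0,-0.06,1],[0,0,0,0,0,0,1]]';python3 -m handwheel '[[0,0,0,0,0,-0.06,1],[0,0,0,0,0,-0.06,1],[0,0,0,0,0,0,1]]'
```

```text
time: 7.25
tool_pos: [0.442, 0.2681, 0.3833]
tool_rot: [-3.14, -0.003, 0.279]
wrist_force: [1.2, 6.7, -3.0]
opening: 0.0393
time: 7.5
tool_pos: [0.4421, 0.2681, 0.3853]
tool_rot: [-3.14, -0.002, 0.279]
wrist_force: [6.8, 11.0, -23.9]
opening: 0.0389
```

```bash
python3 -m handwheel '[[0,0,0,0,0,-0.05,1],[0,0,0,0,0,0,1]]'
```

```text
time: 7.67
tool_pos: [0.4421, 0.2681, 0.3857]
tool_rot: [-3.14, -0.002, 0.279]
wrist_force: [11.5, 13.1, -39.1]
opening: 0.0386
```

```bash
python3 -m handwheel '[[0,0,0,0,0,0.06,1],[0,0,0,0,0,0.06,1],[0,0,0,0,0,0.04,1],[0,0,0,0,0,0,1]]'; python3 -m handwheel '[[0,0,0,0,0,0.04,1],[0,0,0,0,0,0,1]]'
```

```text
time: 8.0
tool_pos: [0.442, 0.2681, 0.3834]
tool_rot: [-3.14, -0.003, 0.279]
wrist_force: [1.4, 7.3, -7.1]
opening: 0.039
time: 8.17
tool_pos: [0.442, 0.2681, 0.3825]
tool_rot: [-3.14, -0.003, 0.279]
wrist_force: [1.0, 6.1, -3.4]
opening: 0.0389
```

```bash
python3 -m handwheel '[[0,0,0,0,0,0.05,1],[0,0,0,0,0,0,1]]'; python3 -m handwheel '[[0,0,0,0,0,0.05,1],[0,0,0,0,0,0,1]]'
```

```text
time: 8.33
tool_pos: [0.442, 0.2681, 0.3814]
tool_rot: [-3.14, -0.003, 0.279]
wrist_force: [-0.1, 6.3, -2.1]
opening: 0.0389
time: 8.5
tool_pos: [0.442, 0.2681, 0.3807]
tool_rot: [-3.14, -0.003, 0.279]
wrist_force: [-3.7, 5.3, 9.6]
opening: 0.0388
```

```bash
python3 -m handwheel '[[0,0,0,0,0,0.05,1],[0,0,0,0,0,0,1]]'
```

```text
time: 8.67
tool_pos: [0.4419, 0.2681, 0.3802]
tool_rot: [-3.14, -0.004, 0.279]
wrist_force: [-7.7, 2.9, 22.8]
opening: 0.0391
```

```bash
python3 -m handwheel '[[0,0,0,0,0,-0.08,1],[0,0,0,0,0,0,1],[0,0,0,0,0,0,0.3],[0,0,0,0,0,0,0],[0,0,0,0,0,0,0]]'; python3 -m handwheel '[[0,0,0,0,0,-0.3,0],[0,0,0,0,0,-1,0],[0,0,0,0,0,-1,0],[0,0,0,0,0,-1,0],[0,0,0,0,0,-1,0]]'
python3 - <<'E'
from h import *
p=eyes.get_image("side"); save(p,"s3",(240,180,360,330),4); print(eyes.mark_of("prop_v",p)[:2],eyes.mark_of("rest_v",p)[:2])
p=eyes.get_image("wrist"); save(p,"w6"); pickle.dump(p,open("w6.pkl","wb"))
for q,z in [("prop_v",.234),("rest_v",.234)]:
    print(q,[(np.round(d["pixel"],1).tolist(),round(d["p"],2),atz(p,d["pixel"],z,1)) for d in eyes.mark_of(q,p)])
E
```

```text
time: 9.08
tool_pos: [0.4417, 0.2675, 0.3801]
tool_rot: [-3.142, -0.001, 0.279]
wrist_force: [0.2, -0.3, -0.2]
opening: 0.0737
time: 9.5
tool_pos: [0.4414, 0.2673, 0.4888]
tool_rot: [3.142, -0.0, 0.279]
wrist_force: [0.8, 0.2, -1.0]
opening: 0.0853
[{'pixel': [299.3, 238.8], 'p': 0.84}, {'pixel': [296.1, 307.3], 'p': 0.58}] [{'pixel': [289.7, 276.7], 'p': 0.83}, {'pixel': [288.5, 210.8], 'p': 0.65}]
prop_v [([316.0, 166.9], 0.82, array([0.47269434, 0.27678221, 0.234     ])), ([315.9, 208.3], 0.81, array([0.4421683, 0.2681309, 0.234    ]))]
rest_v [([398.9, 163.4], 0.93, array([0.49297166, 0.21797909, 0.234     ])), ([467.7, 209.8], 0.69, array([0.47504117, 0.14711621, 0.234     ]))]
```

View pics/s3.png

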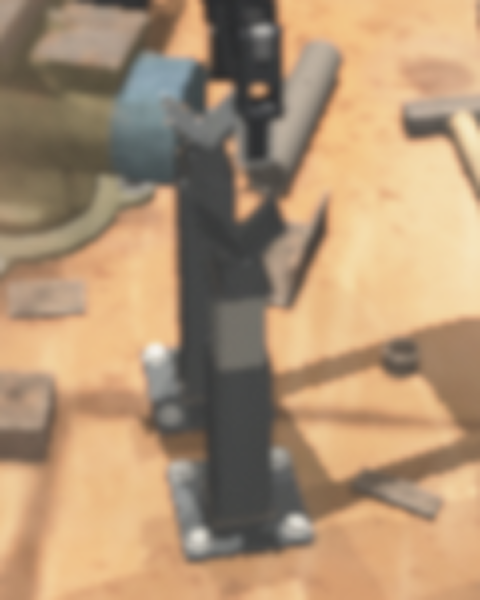

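View pics/w6.png

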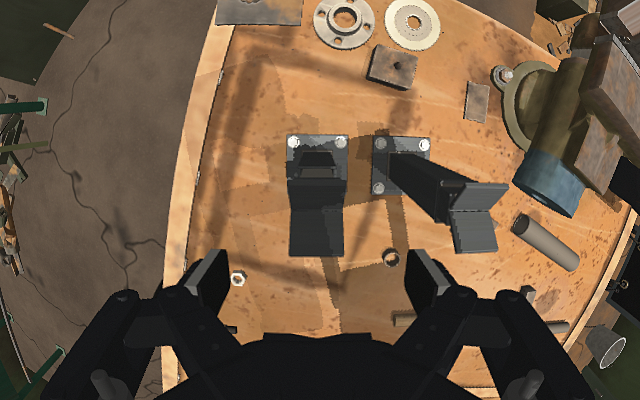

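```bash
python3 - <<'E'
from h import *
S=pickle.load(open("side0.pkl","rb"))
for z in (.225,.234,.24): print(z,proj(S,(0.4418,.268,z)))
for n,c in [("w1",(150,30,330,160)),("w2",(320,160,470,280)),("w3",(430,190,560,290))]:
    p=pickle.load(open(n+".pkl","rb")); save(p,n+"p",c,4)
E
cd pics
python3 - <<'E'
import cv2
for n in ["w1p","w2p","w3p"]:
    i=cv2.imread(n+".png"); print(i.shape)
E
```

```text
0.225 [299.82945702 243.40433434]
0.234 [299.83512132 240.61141796]
0.24 [299.83892265 238.7370832 ]
(520, 720, 3)
(480, 600, 3)
(400, 520, 3)
```

View pics/w1p.png

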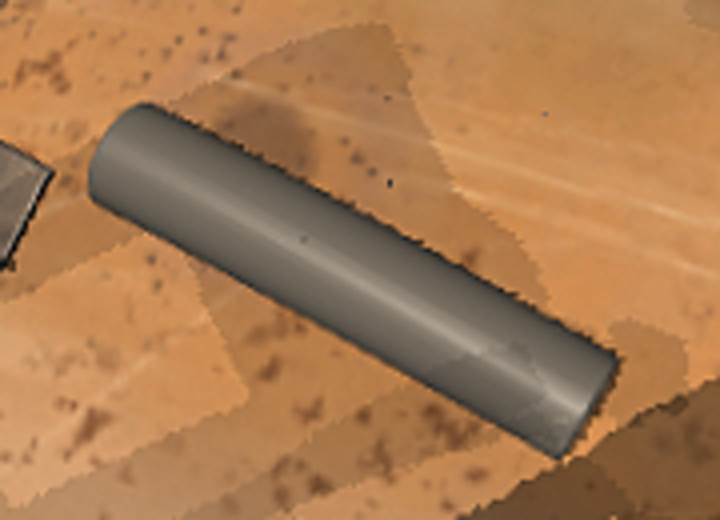

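View pics/w2p.png

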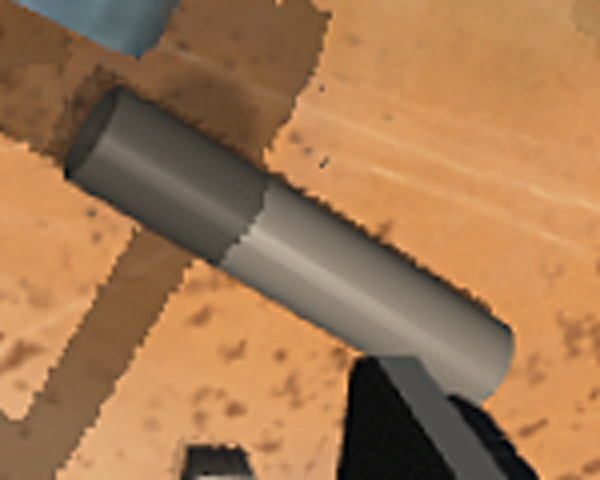

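Run:
```python
from h import *
from scipy.optimize import least_squares
w1=pickle.load(open("w1.pkl","rb"));w2=pickle.load(open("w2.pkl","rb"))
E=[(w1,(150+x/4,30+y/4),s) for x,y,s in [(170,110,1),(600,345,1),(100,200,-1),(550,452,-1)]]+[(w2,(320+x/4,160+y/4),s) for x,y,s in [(130,92,1),(480,300,1),(70,182,-1),(345,345,-1)]]
def f(v,sub=None):
    px,th=v; r=[]
    for p,q,s in (sub or E):
        d=ray(p,q,1); u=np.array([np.cos(th),np.sin(th),0]); n=np.cross(u,d); n/=np.linalg.norm(n)
        r.append((np.array([px,-0.205,.021])-p["xyz"])@n*1000)
    return np.array(r)
def g(v,sub=None): return np.abs(f(v,sub))-21
for sub in (None,E[:4],E[4:]):
    o=least_squares(g,[0.43,1.4],args=(sub,)); print(o.x,o.fun.round(1))
```

```text
[0.43010053 1.37922031] [ 0.  -0.9 -1.4 -0.5 -1.1  1.5 -0.   1.4]
[0.43034779 1.37426114] [-0.6 -0.7 -0.6 -0.7]
[0.42996416 1.3856265 ] [-0.4  1.1 -0.7  1.5]
```

```bash
python3 -m handwheel '[[0,0,0,-0.12,1,0,0],[0,0,0,-0.12,1,0,0],[0,0,0,-0.12,1,0,0],[0,0,0,-0.12,1,0,0],[0,0,0,-0.12,1,0,0]]'; python3 -m handwheel '[[0,0,0,-0.12,1,0,0],[0,0,0,-0.12,1,0,0],[0,0,0,-0.12,1,0,0],[0,0,0,-0.12,1,0,0],[0,0,0,-0.12,1,0,0]]'; python3 -m handwheel '[[0,0,-1,0,0,0,0],[0,0,-1,0,0,0,0],[0,0,-1,0,0,0,0],[0,0,-1,0,0,0,0],[0,0,-1,0,0,0,0]]';  python3 -m handwheel '[[0,0,-1,0,0,0,0],[0,0,-1,0,0,0,0],[0,0,-1,0,0,0,0],[0,0,-1,0,0,0,0],[0,0,-1,0,0,0,0]]'; python3 -m handwheel '[[0,0,-0.5,0,0,0,0]]'
python3 - <<'E'
from h import *
p=eyes.get_image("wrist"); save(p,"w7"); pickle.dump(p,open("w7.pkl","wb"))
E
```

```text
time: 10.22
tool_pos: [0.4613, 0.1421, 0.4859]
tool_rot: [-3.142, 0.002, 0.279]
wrist_force: [1.1, 0.1, 1.5]
opening: 0.0853
time: 10.63
tool_pos: [0.4813, 0.0177, 0.4859]
tool_rot: [-3.141, 0.002, 0.279]
wrist_force: [0.6, 0.4, -0.0]
opening: 0.0853
time: 11.05
tool_pos: [0.4813, 0.0188, 0.4859]
tool_rot: [-3.14, 0.001, 0.807]
wrist_force: [0.4, -0.8, -0.7]
opening: 0.0853
time: 11.47
tool_pos: [0.4813, 0.0189, 0.4859]
tool_rot: [-3.14, 0.0, 1.331]
wrist_force: [-0.8, 0.3, 0.1]
opening: 0.0853
time: 11.55
tool_pos: [0.4813, 0.0189, 0.4859]
tool_rot: [-3.14, 0.0, 1.385]
wrist_force: [0.3, -0.2, -0.9]
opening: 0.0855
```

View pics/w7.png

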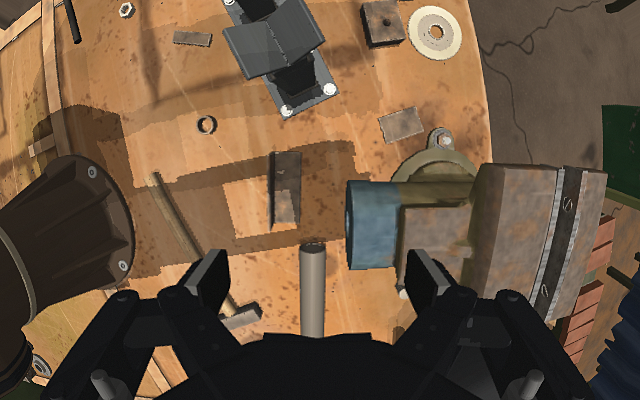

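```bash
python3 - <<'E'
from h import *
p=pickle.load(open("w7.pkl","rb"));w1=pickle.load(open("w1.pkl","rb"));w2=pickle.load(open("w2.pkl","rb"))
for z in (.1,.15,.2): print("vice",z,[atz(p,q,z,1)[:2].round(3).tolist() for q in [(350,185),(352,265),(400,268)]])
print("vice w2",[atz(w2,q,z,1)[:2].round(3).tolist() for z in (.05,.15) for q in [(280,130),(345,172)]])
print("hammer",[atz(w1,q,.02,1)[:2].round(3).tolist() for q in [(232,165),(215,165),(216,227)]])
E
python3 -m handwheel '[[0,0,0,-0.92,-0.04,0,0],[0,0,0,-0.92,-0.04,0,0],[0,0,0,-0.92,-0.04,0,0],[0,0,0,-0.92,-0.04,0,0],[0,0,0,-0.92,-0.04,0,0]]'; python3 -m handwheel '[[0,0,0,-0.92,-0.04,0,0],[0,0,0,-0.92,-0.04,0,0],[0,0,0,-0.92,-0.04,0,0],[0,0,0,-0.92,-0.04,0,0],[0,0,0,-0.92,-0.04,0,0]]'
python3 - <<'E'
from h import *
p=eyes.get_image("wrist"); save(p,"w8"); pickle.dump(p,open("w8.pkl","wb"))
print([(d["pixel"],d["p"],atz(p,d["pixel"],.021,1)) for d in eyes.mark_of("pipe_center",p)])
E
```

```text
vice 0.1 [[0.516, -0.0], [0.503, -0.105], [0.566, -0.123]]
vice 0.15 [[0.513, 0.012], [0.502, -0.078], [0.555, -0.094]]
vice 0.2 [[0.51, 0.024], [0.5, -0.051], [0.545, -0.064]]
vice w2 [[0.509, 0.01], [0.484, -0.094], [0.517, 0.0], [0.498, -0.079]]
hammer [[0.336, -0.227], [0.328, -0.203], [0.235, -0.228]]
time: 12.02
tool_pos: [0.4541, -0.0939, 0.4862]
tool_rot: [-3.14, -0.0, 1.377]
wrist_force: [0.8, -0.5, -0.8]
opening: 0.0852
time: 12.43
tool_pos: [0.4271, -0.2059, 0.4862]
tool_rot: [-3.14, -0.001, 1.377]
wrist_force: [-0.6, -0.8, 0.4]
opening: 0.0855
[([225.7, 275.0], 0.89, array([ 0.24382417, -0.35417052,  0.021     ])), ([321.8, 162.2], 0.57, array([ 0.43364612, -0.20406349,  0.021     ]))]
```

View pics/w8.png

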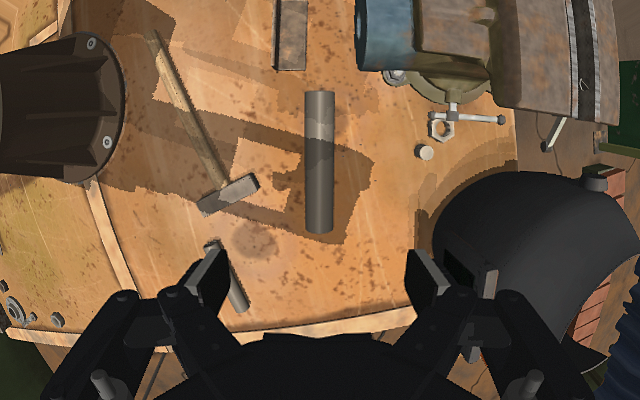

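```bash
python3 -m handwheel '[[0,0,0,0.08,0.14,1,0],[0,0,0,0,0,1,0],[0,0,0,0,0,1,0],[0,0,0,0,0,1,0]]'; python3 -m handwheel '[[0,0,0,0,0,1,0],[0,0,0,0,0,1,0],[0,0,0,0,0,1,0],[0,0,0,0,0,1,0]]'
python3 - <<'E'
from h import *
p=eyes.get_image("wrist"); save(p,"w9"); pickle.dump(p,open("w9.pkl","wb"))
print([(d["pixel"],d["p"],atz(p,d["pixel"],.021,1)) for d in eyes.mark_of("pipe_center",p)])
E
```

```text
time: 12.87
tool_pos: [0.4313, -0.203, 0.3854]
tool_rot: [-3.141, -0.0, 1.377]
wrist_force: [0.0, 0.1, 0.7]
opening: 0.0853
time: 13.2
tool_pos: [0.4313, -0.2029, 0.2854]
tool_rot: [-3.141, -0.0, 1.377]
wrist_force: [0.0, 0.5, 0.1]
opening: 0.0855
[([184.4, 359.6], 0.63, array([ 0.25073987, -0.35235426,  0.021     ])), ([315.8, 202.6], 0.57, array([ 0.43018176, -0.20136438,  0.021     ]))]
```

View pics/w9.png

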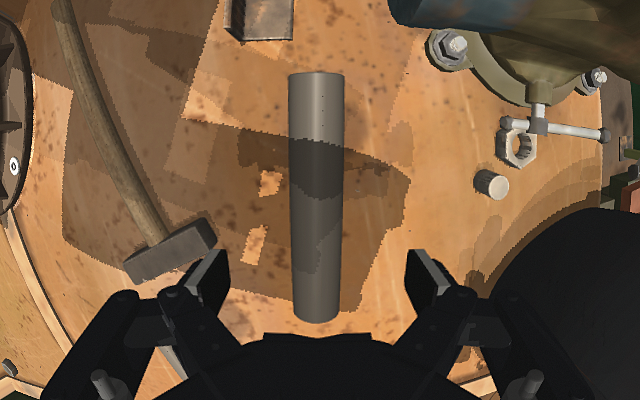

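Run:
```python
from h import *
p=pickle.load(open("w9.pkl","rb"))
a=atz(p,(316,72),.042,1);b=atz(p,(318,322),.042,1);print(a,b,(a+b)/2,np.linalg.norm(a-b),np.arctan2(*(a-b)[[1,0]]))
```

```text
[ 0.44919355 -0.10568512  0.042     ] [ 0.41279355 -0.29962439  0.042     ] [ 0.43099355 -0.20265476  0.042     ] 0.19732561687566882 1.385267147190151
```

```bash
python3 -m handwheel '[[0,0,0,0,0,1,0],[0,0,0,0,0,1,0],[0,0,0,0,0,1,0],[0,0,0,0,0,0.8,0],[0,0,0,0,0,0.4,0]]'; python3 -m handwheel '[[0,0,0,0,0,0,0.43],[0,0,0,0,0,0,0.43],[0,0,0,0,0,0,1],[0,0,0,0,0,0,1],[0,0,0,0,0,0,1]]'; python3 -m handwheel '[[0,0,0,0,0,0,1],[0,0,0,0,0,-0.4,1],[0,0,0,0,0,-0.8,1],[0,0,0,0,0,-0.8,1],[0,0,0,0,0,0,1]]'
```

```text
time: 13.72
tool_pos: [0.4315, -0.2033, 0.181]
tool_rot: [-3.14, -0.001, 1.378]
wrist_force: [-0.2, 0.3, 0.1]
opening: 0.0852
time: 14.13
tool_pos: [0.4319, -0.2038, 0.1834]
tool_rot: [3.14, 0.001, 1.378]
wrist_force: [-0.8, 2.0, 13.1]
opening: 0.0404
time: 14.55
tool_pos: [0.4324, -0.2041, 0.2356]
tool_rot: [3.137, 0.001, 1.378]
wrist_force: [1.4, -1.4, -4.5]
opening: 0.0405
```

```bash
python3 -m handwheel '[[0,0,0,0,0,-0.9,1],[0,0,0,0,0,-1,1],[0,0,0,0,0,-1,1],[0,0,0,0,0,-1,1],[0,0,0,0,0,-1,1]]'; python3 -m handwheel '[[0,0,0,0,0,-1,1],[0,0,0,0,0,-1,1],[0,0,0,0,0,-1,1],[0,0,0,0,0,-1,1],[0,0,0,0,0,-1,1]]'
python3 - <<'E'
from h import *
p=eyes.get_image("wrist"); save(p,"w10"); pickle.dump(p,open("w10.pkl","wb"))
p=eyes.get_image("side"); save(p,"s4",(240,80,400,260),4)
E
```

```text
time: 14.97
tool_pos: [0.4311, -0.2034, 0.3558]
tool_rot: [3.142, 0.0, 1.378]
wrist_force: [1.1, -0.7, -5.9]
opening: 0.04
time: 15.38
tool_pos: [0.431, -0.2033, 0.4808]
tool_rot: [3.142, 0.0, 1.378]
wrist_force: [0.7, -0.9, -5.9]
opening: 0.0403
```

View pics/w10.png

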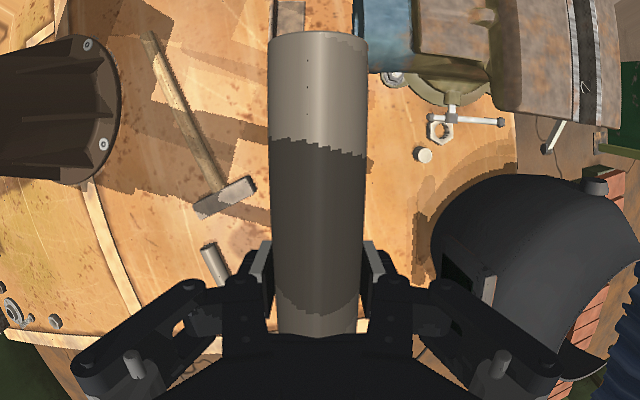

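View pics/s4.png

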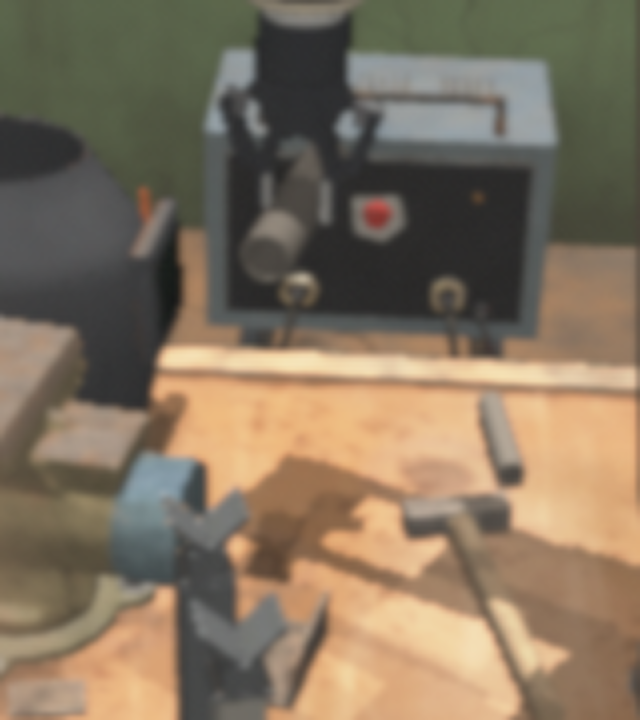

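```bash
python3 -m handwheel '[[0,0,0,0.93,0.04,-0.2,1],[0,0,0,0.93,0.04,-0.2,1],[0,0,0,0.93,0.04,-0.2,1],[0,0,0,0.93,0.04,-0.2,1],[0,0,0,0.93,0.04,-0.2,1]]'; python3 -m handwheel '[[0,0,0,0.93,0.04,-0.2,1],[0,0,0,0.93,0.04,-0.2,1],[0,0,0,0.93,0.04,-0.2,1],[0,0,0,0.93,0.04,-0.2,1]]'; python3 -m handwheel '[[0,0,-0.9,0,0,0,1],[0,0,-0.9,0,0,0,1],[0,0,-0.9,0,0,0,1],[0,0,-0.9,0,0,0,1],[0,0,-0.9,0,0,0,1]]'
```

```text
time: 15.9
tool_pos: [0.4583, -0.0893, 0.5035]
tool_rot: [-3.14, -0.0, 1.378]
wrist_force: [0.4, -0.1, -5.2]
opening: 0.0399
time: 16.23
tool_pos: [0.4801, 0.0012, 0.5235]
tool_rot: [-3.14, 0.0, 1.378]
wrist_force: [0.2, -0.7, -5.2]
opening: 0.0402
time: 16.65
tool_pos: [0.48, 0.0002, 0.5231]
tool_rot: [-3.14, -0.001, 1.854]
wrist_force: [-0.8, -0.1, -4.2]
opening: 0.0395
```

```bash
python3 -m handwheel '[[0,0,0,0.91,0.16,0,1],[0,0,0,0.91,0.16,0,1],[0,0,0,0.91,0.16,0,1],[0,0,0,0.91,0.16,0,1],[0,0,0,0.91,0.16,0,1]]'; python3 -m handwheel '[[0,0,0,0.91,0.16,0.2,1],[0,0,0,0.91,0.16,0.4,1],[0,0,0,0.91,0.16,0.6,1],[0,0,0,0.91,0.16,0.6,1],[0,0,0,0,0,0,1]]'
python3 - <<'E'
from h import *
p=eyes.get_image("wrist"); save(p,"w11"); pickle.dump(p,open("w11.pkl","wb"))
p=eyes.get_image("side"); save(p,"s5",(220,130,380,310),4.4/1.4);pickle.dump(p,open("s5.pkl","wb"))
p=eyes.get_image("top"); save(p,"t5",(200,120,340,250),4.5);pickle.dump(p,open("t5.pkl","wb"))
E
```

```text
time: 17.07
tool_pos: [0.4677, 0.1158, 0.5232]
tool_rot: [-3.14, -0.0, 1.849]
wrist_force: [0.3, -0.6, -4.8]
opening: 0.0401
time: 17.48
tool_pos: [0.4572, 0.2093, 0.4757]
tool_rot: [-3.137, -0.001, 1.851]
wrist_force: [-2.3, -0.9, -5.0]
opening: 0.0401
```

View pics/w11.png

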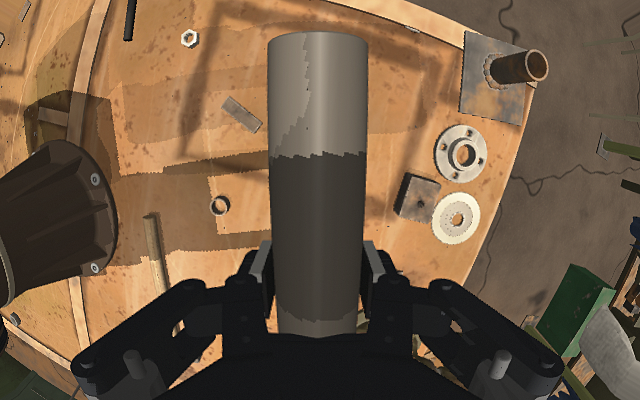

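View pics/s5.png

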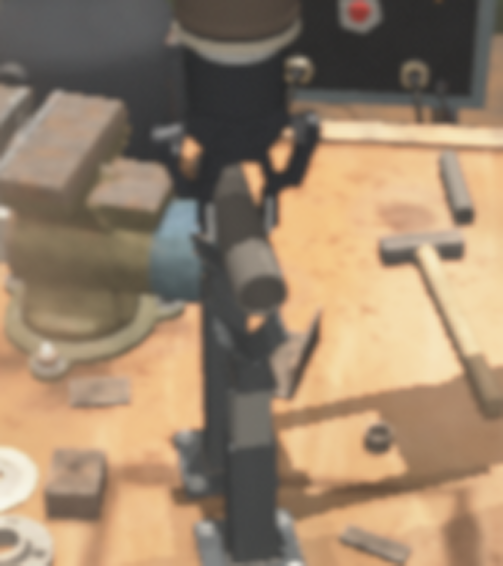

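View pics/t5.png

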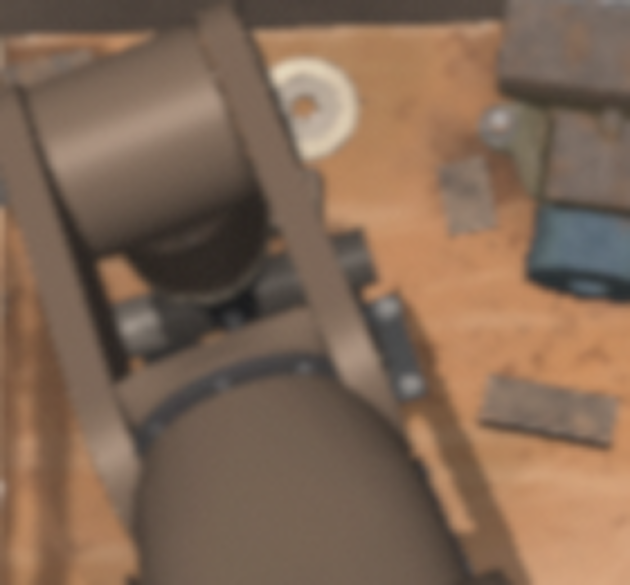

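Run:
```python
from h import *
S=pickle.load(open("s5.pkl","rb"))
y=np.array([-np.sin(.278),np.cos(.278),0])
for off in (.155,.162):
  c=np.array([.4575,.209,.4757-off]); 
  for k in (.1,-.1): 
    q=proj(S,c+k*y); print(off,k,q,(q-[220,130])*3.143)
for n,v in (("prop",[.442,.268,.234]),("rest",[.4765,.1455,.234])):
    q=proj(S,v); print(n,(q-[220,130])*3.143)
```

```text
0.155 0.1 [303.47907461 221.51565794] [262.37473151 287.63371291]
0.155 -0.1 [288.93630434 179.75534162] [216.66680453 156.38103872]
0.162 0.1 [303.46234364 223.9014049 ] [262.32214605 295.1321156 ]
0.162 -0.1 [288.96366089 181.96508554] [216.75278618 163.32626385]
prop [250.6760246  347.63910754]
rest [223.42186855 260.58088109]
```

```bash
python3 -m handwheel '[[0,0,0,-0.1,0.03,0.5,1],[0,0,0,0,0,0.5,1],[0,0,0,0,0,0.5,1],[0,0,0,0,0,0.1,1],[0,0,0,0,0,0,1]]'; python3 -m handwheel '[[0,0,0,0,0,0.08,1],[0,0,0,0,0,0.08,1],[0,0,0,0,0,0,1]]'
```

```text
time: 18.05
tool_pos: [0.4601, 0.2038, 0.4391]
tool_rot: [-3.141, 0.0, 1.849]
wrist_force: [-0.6, -0.4, -4.2]
opening: 0.04
time: 18.3
tool_pos: [0.4602, 0.2044, 0.4357]
tool_rot: [3.141, -0.0, 1.849]
wrist_force: [-0.2, -0.6, -4.9]
opening: 0.0402
```

```bash
python3 -m handwheel '[[0,0,0,0.1,0,0.1,1],[0,0,0,0,0,0.1,1],[0,0,0,0,0,0,1]]'; python3 -m handwheel '[[0,0,0,0,0,0.08,1],[0,0,0,0,0,0.08,1],[0,0,0,0,0,0,1]]'
python3 - <<'E'
from h import *
p=eyes.get_image("side"); save(p,"s6",(240,150,360,300),4)
E
```

```text
time: 18.55
tool_pos: [0.4592, 0.2071, 0.4301]
tool_rot: [-3.141, 0.0, 1.85]
wrist_force: [-1.1, -1.0, -5.2]
opening: 0.04
time: 18.8
tool_pos: [0.4593, 0.2071, 0.4268]
tool_rot: [3.141, -0.0, 1.85]
wrist_force: [-3.1, -0.2, 3.0]
opening: 0.0401
```

View pics/s6.png

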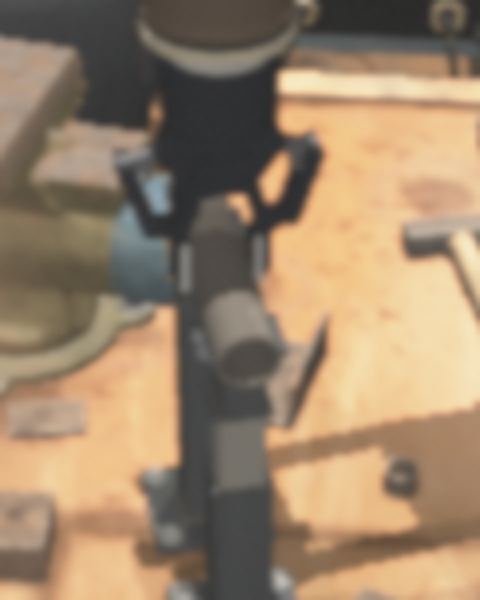

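```bash
python3 -m handwheel '[[0,0,0,0,-0.06,0,1],[0,0,0,0,0,0,1]]'; python3 -m handwheel '[[0,0,0,0,0,0.05,1],[0,0,0,0,0,0,1]]'
```

```text
time: 19.02
tool_pos: [0.4579, 0.2066, 0.4265]
tool_rot: [3.141, -0.0, 1.85]
wrist_force: [0.5, -0.3, -2.6]
opening: 0.0398
time: 19.18
tool_pos: [0.4583, 0.2067, 0.4258]
tool_rot: [3.14, -0.0, 1.849]
wrist_force: [-0.6, 0.9, 7.7]
opening: 0.0401
```

```bash
python3 -m handwheel '[[0,0,0,0,0,0,0.45],[0,0,0,0,0,0,0.4],[0,0,0,0,0,0,0.2],[0,0,0,0,0,0,0],[0,0,0,0,0,0,0]]'; python3 -m handwheel '[[0,0,0,0,0,-0.3,0],[0,0,0,0,0,-0.6,0],[0,0,0,0,0,-1,0],[0,0,0,0,0,-1,0],[0,0,0,0,0,-1,0]]'
python3 - <<'E'
from h import *
p=eyes.get_image("wrist"); save(p,"w12"); pickle.dump(p,open("w12.pkl","wb"))
p=eyes.get_image("side"); save(p,"s7",(240,150,360,300),4);pickle.dump(p,open("s7.pkl","wb"))
E
```

```text
time: 19.6
tool_pos: [0.458, 0.2066, 0.4251]
tool_rot: [-3.141, 0.0, 1.85]
wrist_force: [-0.7, -0.9, 0.3]
opening: 0.0842
time: 20.02
tool_pos: [0.4577, 0.2065, 0.5243]
tool_rot: [-3.141, 0.0, 1.85]
wrist_force: [0.4, -0.5, -0.2]
opening: 0.0853
```

View pics/w12.png

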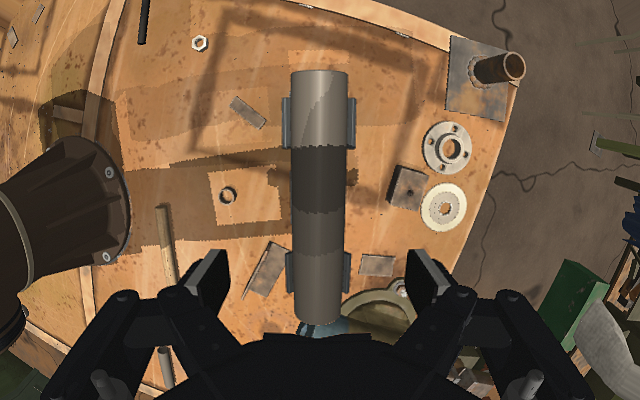

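View pics/s7.png

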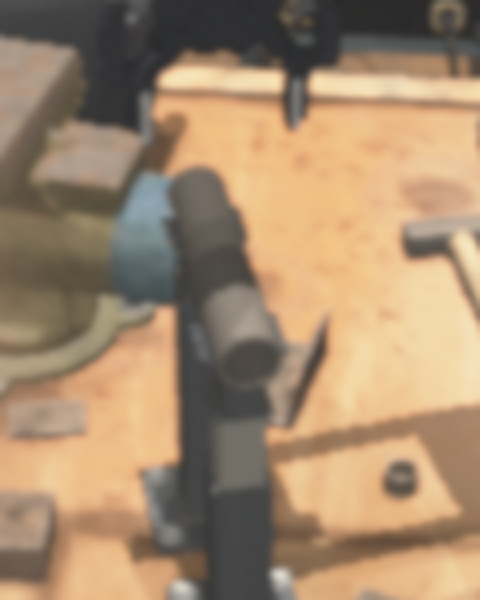

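```bash
python3 - <<'E'
from h import *
p=pickle.load(open("w12.pkl","rb"))
a=atz(p,(320,70),.285,1);b=atz(p,(318,323),.285,1);m=(a+b)/2;print(a,b,m,np.linalg.norm(a-b))
u=(a-b)/np.linalg.norm(a-b);print("yaw",np.arctan2(-u[0],u[1]))
for n,q in (("prop far",(320,97)),("prop near",(320,149)),("rest far",(318,252)),("rest near",(318,293))):
    print(n,(atz(p,q,.259,1)-m)[:2]@u[:2])
E
python3 -m handwheel '[[0,0,0,0,0,-1,0],[0,0,-1,0,0,-1,0],[0,0,-1,0,0,0,0],[0,0,-1,0,0,0,0],[0,0,-1,0,0,0,0]]'; python3 -m handwheel '[[0,0,-1,0,0,0,0],[0,0,-1,0,0,0,0],[0,0,-1,0,0,0,0],[0,0,-1,0,0,0,0],[0,0,-1,0,0,0,0]]';python3 -m handwheel '[[0,0,-1,0,0,0,0],[0,0,-1,0,0,0,0],[0,0,-1,0,0,0,0],[0,0,-1,0,0,0,0],[0,0,-1,0,0,0,0]]'
python3 - <<'E'
from h import *
p=eyes.get_image("wrist"); save(p,"w13"); pickle.dump(p,open("w13.pkl","wb"))
print(proj(p,[.4228,.2625,.077],1),proj(p,[.442,.268,.234],1))
print(robot.sense()["tool_pos"])
E
```

```text
[0.4316563  0.30276745 0.285     ] [0.4846069  0.11401896 0.285     ] [0.4581316 0.2083932 0.285    ] 0.19603509812697995
yaw 0.27350491593244053
prop far 0.08119902481861786
prop near 0.0416934932914848
rest far -0.043457302014142704
rest near -0.08416892991483221
time: 20.53
tool_pos: [0.4578, 0.2065, 0.5731]
tool_rot: [3.141, 0.0, 2.274]
wrist_force: [-0.0, -0.0, 0.1]
opening: 0.0858
time: 20.95
tool_pos: [0.4579, 0.2065, 0.5726]
tool_rot: [-3.141, -0.0, 2.797]
wrist_force: [-0.1, -0.3, -0.1]
opening: 0.0856
time: 21.37
tool_pos: [0.4578, 0.2065, 0.5726]
tool_rot: [-3.142, -0.0, -2.962]
wrist_force: [-0.6, 0.9, 0.5]
opening: 0.0852
[357.94060496 146.30260472] [378.95978518 180.76519211]
[0.45783412 0.20652457 0.57257   ]
```

View pics/w13.png

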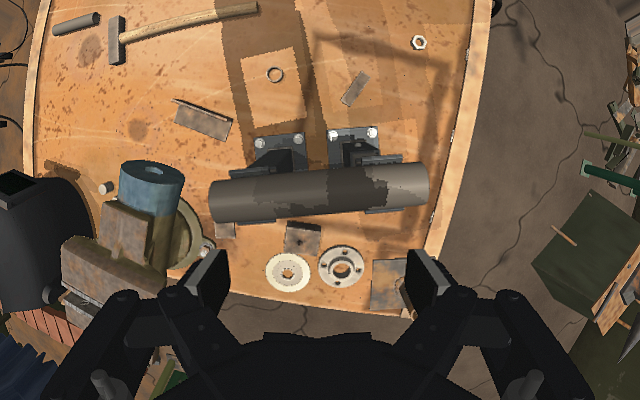

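Run:
```python
from h import *
p=pickle.load(open("w13.pkl","rb"));p["frame"]=np.clip(p["frame"].astype(float)*2.2,0,255).astype(np.uint8);save(p,"w13c",(310,115,420,195),7)
for z in (.032,.077,.122): print(z,(proj(p,[.4228,.2625,z],1)-[310,115])*7)
```

```text
0.032 [310.87380805 200.3736878 ]
0.077 [335.58423472 219.11823304]
0.122 [365.38309685 241.83145207]
```

View pics/w13c.png

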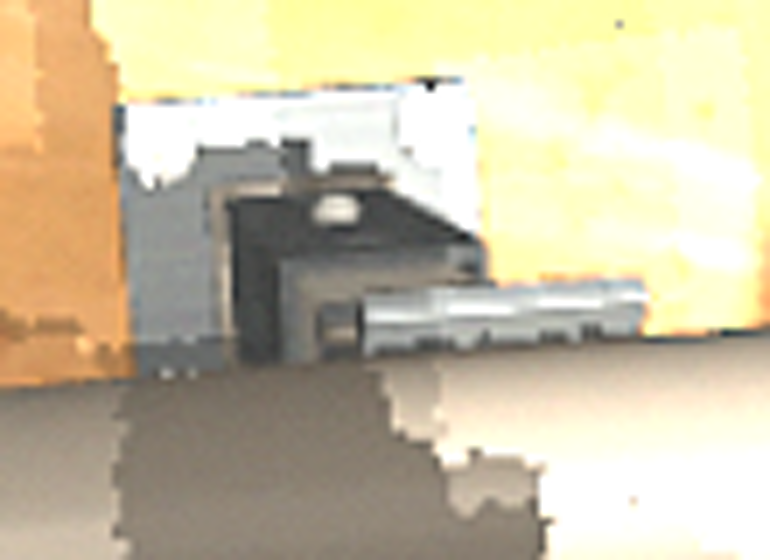

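The bright dot at crop (337,208), about pixel (358,145), is the steel button standing out of the sleeve at the middle hole. I predicted (336,219) for that hole. The pipe is clear of the gripper, so I'm handing in.

Run:
```python
from bench import workorder, robot
print(workorder.job_done()); s=robot.sense(); print(s["time"],s["wrist_force"])
```

```text
the job is handed in; nothing more can be done
None
the job is handed in; nothing more can be done
```

I raised the prop until its button locked in the middle hole, laid the larger pipe across both V heads and let go. I handed the job in at about 21.5 s of the 51 s allowed; no verdict was reported.

- **Prop lock:** With the head gripped, the force climbed to 39 N pulling up and 23 N pushing down, so it is held both ways. A wrist picture afterwards shows the bright button standing out of the sleeve at the middle hole's expected place.
- **Pipe:** After release, the wrist and side pictures show it lying in both Vs. Its middle is about 1 mm from the midpoint between the stands, and its direction matches theirs (0.274 rad measured, about 0.277 rad estimated).
- **Level:** I did not measure the finished pipe's level separately. It rests on the locked prop and the fixed rest, and while held it looked level in the side picture. The side camera put the raised prop V about 6 mm too high, but the lock and the button picture outweigh that single mark.
- **Forces and contact:** The highest wrist force I read was about 43 N. While closing on the pipe I saw about 13 N upward, probably the fingertips touching the table. At hand-in the gripper was open and well clear.
- **Bystanders:** I did not touch the angle iron, block or flat offcut. They appear in place in the later pictures, but I did not measure their positions again.

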